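Shift the conveyor's gear lever into third

ROBOT

A 6-joint arm with a two-finger parallel gripper is mounted at the origin on the work surface. World frame = base frame: x ahead of the robot, y to its left, z up, the work surface at z = 0. Lengths are in mm, angles in rad, forces in N, time in s.
With the tool pointing down it reaches from about 350 to 975 mm from the base axis. Payload 7.1 kg.
Tool frame: the origin (TCP) lies between the finger pads; the fingertips stand 8 mm ahead of it and the grasp point (between the pads) lies 11 mm behind it; x points along the fingers, y is the direction in which the jaws open and shut, and the axes are right-handed (so a half turn about x gives the same grasp; the last joint's range is limited). The gripper opens to 88 mm and grips with 3 to 60 N. Pads are 20 mm wide; open, the fingers measure 115 mm over their backs; the gripper's body (75 mm by 178 mm) begins 61 mm behind the grasp point.
Start: joints at [-1.198, 0.423, 1.63, -0, 1.089, -0.019], TCP at [238.674, -577.616, 230.675] pointing down, gripper open.
Joint ranges: [-3, 3], [-0.9, 2.11], [0.09, 2.58], [-1.31, 4.45], [0.11, 2.69], [-2.54, 2.54]. Speed limits (rad/s): [2.39, 2.39, 3.01, 3.14, 3.14, 3.14].

INTERFACE

Orientations are given as a rotation vector (axis times angle).
In Python, from workcell import ctrl gives the robot as it stands.
- The arm moves only by the tool apply_moves, never from a script. Its argument "increments" is a list of rows, each an object with "gripper": the opening in per cent of the stroke, from 0 (shut) to 100 (fully open); "delta_pos": the shift along the tool's x, y, z in cm, a list of three; "dr": the turn, a rotation vector about the tool's x, y, z in rad, a list of three. In form: [{"gripper": gripper, "delta_pos": [dx, dy, dz], "dr": [ax, ay, az]}, ...]. A call has exactly 5 rows; each row shifts and turns the commanded pose from where the row before left it, along the tool's axes as they then stand; what a row does not reach is not made up. A row lasts 1/12 s, in which the tool goes at most 41.7 mm and 7.16 degrees, less where a joint would pass 70% of its speed; a pose out of reach is approached as far as the arm can. A call with a gripper value outside its range is refused whole. The fingers move at their own pace and stop on an object; the grip force is fixed at half the most. Time passes only in rows, so rows that do not move let the fingers close, or fill a call up. It gives the time, the measured TCP pose, the force and the opening at its end, in the units of the state.
- ctrl.get_obs(): the state, without advancing time (a new reading comes with each control period).
- ctrl.get_image(name): name is "scene" or "side" or "wrist"; returns a dict with "img" (480x640x3 uint8, red, green, blue), "range_z" (480x640 float32, mm along the optical axis (not along the pixel's ray), 0 where there is no reading), "mtx" (3x3 intrinsics, pixels), "rvec" (rotation vector, rad) and "tvec" (3), from world to camera coordinates, as OpenCV has them. Camera axes: x right, y down, z forward; pixel columns grow to the right and rows downward; lengths in mm; the calibration is good to about 2 mm. A picture is of the moment at which its call begins.
- ctrl.close_job(): hands the job in, once; it reports no verdict.
The state is a dict: "t": time; "qpos": joint angles; "qvel": joint speeds; "joint_torque": joint torques, N m; "ee_pos": TCP position; "orientation": TCP orientation; "ft_force": force on the tool from outside, world axes, zero at the start; "moment": the same for the moment, N m; "width": finger opening in mm.
Only numpy, scipy, OpenCV 4.12 (cv2) and the standard library are available. Lean on these libraries where they do the work, as an engineer would, in place of code of your own. Each camera call takes 0.05 s, during which the arm holds its last target. There are 200 camera calls.

TASK

The conveyor's gear lever stands in second, the left-hand slot of its H-shaped gate on the side nearest the robot. Push it with closed fingers or the outside of the fingers, never taking it between them: into the middle channel, across to the right, then forward (away from the robot) into third until it is fully home, without putting it into first or fourth on the way. Leave the bottle, the tape roll and the plastic case where they stand, and finish with the hand clear of everything.

Things in the scene. Friction and masses are not known exactly. Their poses are not given: they have to be found in the camera images.
- selector: Gear selector console, fixed to the table: grey steel housing 160 mm (its x) by 140 mm (its y), 90 mm high with its bare steel top plate, on a dark foot 180 x 160 x 6 mm. Origin: centre of its underside, on the table. Its x axis points forward (away from the robot, within 0.4 rad of straight ahead), its y axis to the left, z up.
- gate_centre (a point): Centre of the H gate, at the plate's top; axes as the console. Slots as seen from the robot: first far left, second near left, third far right, fourth near right. Lanes 15 mm left and right of the centre, 14 mm wide, 52 mm long over all; the channel joining them is 15 mm wide. Steel tongues with 4 mm rounded corners between the lanes stop the 9 mm stick from crossing elsewhere.
- knob (a point): Centre of the lever's black ball knob, 40 mm across, on a 9 mm steel stick. z axis up along the stick, x and y the console's, tilted with the lever. It swings 150 mm above a pivot that lies 50 mm under the gate centre: 190 mm above the table upright, 174 mm in a slot's end, then about 53 mm forward or back and 40 mm left or right of the gate centre. Free all round.
- fore (a joint): Forward lean of the lever in rad: 0 in the middle channel, +0.36 fully forward (home in first or third, a hard stop), -0.36 fully back (second or fourth). No spring: friction (about 1.5 N at the knob) keeps it where it is left. Starts between -0.34 and -0.20. The lever can cross only within about 0.06 rad of 0.
- across (a joint): Sideways lean of the lever in rad: -0.29 in the left lane (first, second), +0.29 in the right lane (third, fourth), both hard stops. No spring, friction about 1.5 N at the knob. In a slot the stick has about 0.05 rad of play.
- bottle: Clear plastic bottle, 62 mm in diameter, 170 mm tall, standing loose to the left of the console. Origin: centre of its underside.
- tape: Roll of brown tape lying flat, 100 mm outside and 76 mm inside diameter, 48 mm high, loose, to the right of the console. Origin: centre of its underside.
- case: Shut pink plastic pencil case, 78 x 154 x 51 mm high, loose, beyond the console. Origin: centre of its underside, long side along its y.
Mind the look-alikes: they are no part of the job. Of the things shaped like the case, the pink one is meant.

How it is judged:
By the outcome, as a careful person would: the job done as asked, in the order asked, and still so for the second after the job is handed in, with the robot touching nothing.
It also fails if it takes over 48 s, if anything falls off the work surface, if the arm or the gripper's body presses on something with over 40 N, if the wrist force passes 120 N, or if a joint passes its speed limit or range.

## Working session

There is one attempt and no reset: what is moved stays moved. The work goes in short steps, Python scripts to look and compute and a tool call to move; the robot and the scene stay as the last step left them, time stands still between calls to the robot, and variables do not carry over. Pictures are saved under pics/ and viewed, about 8 in all and at most 12, crops included, and the job is handed in when it is done.

Besides the shell and the picture viewer there is one more tool, called after "Emit:" in YAML: its name, and indented under it one key for each argument. apply_moves: Moves the arm, as the interface text tells. Its arguments: {"type":"object","properties":{"increments":{"type":"array","items":{"type":"object","properties":{"gripper":{"type":"number"},"delta_pos":{"type":"array","items":{"type":"number"}},"dr":{"type":"array","items":{"type":"number"}}}}}},"required":["increments"]}

```bash
mkdir -p pics; ls
cat > h.py <<'E'
import numpy as np, cv2
from workcell import ctrl
def grab(n):
    d=ctrl.get_image(n); np.savez(f'{n}.npz',**d); return d
def save(d,fn,box=None,s=1):
    im=cv2.cvtColor(d['img'],cv2.COLOR_RGB2BGR)
    if box: im=im[box[1]:box[3],box[0]:box[2]]
    cv2.imwrite('pics/'+fn,cv2.resize(im,None,fx=s,fy=s,interpolation=cv2.INTER_CUBIC))
def pts(d):
    K=d['mtx'];R=cv2.Rodrigues(np.array(d['rvec'],float))[0];t=np.array(d['tvec'],float).ravel()
    z=d['range_z'];v,u=np.mgrid[:480,:640]
    c=np.stack([(u-K[0,2])/K[0,0]*z,(v-K[1,2])/K[1,1]*z,z],-1)
    p=(c-t)@R; p[z==0]=np.nan; return p
E
python3 - <<'E'
from h import *
for n in('scene','side'):
    d=grab(n); save(d,n+'0.png')
    R=cv2.Rodrigues(np.array(d['rvec'],float))[0]; print(n,-R.T@np.ravel(d['tvec']))
print(ctrl.get_obs())
E
```

```text
pics
scene [1202.15559151 -193.82121671 1189.20615841]
side [ 604.81084604 -836.33973249  725.48476852]
{'t': 0.1, 'qpos': array([-1.19800598e+00,  4.23780720e-01,  1.63062282e+00, -1.79527866e-05,
        1.08859185e+00, -1.90280776e-02]), 'qvel': array([-8.73266499e-04, -5.60765595e-04, -1.72039201e-03, -1.51364720e-04,
        2.14801212e-03,  1.68948405e-05]), 'joint_torque': array([ 3.67613220e-04, -5.45616567e+01, -2.74324036e+01,  6.45131548e-02,
        1.88093452e-02, -1.41221614e-05]), 'ee_pos': array([ 238.4895269 , -577.16812161,  229.96561095]), 'orientation': array([ 2.00678122,  0.39972695, -2.0073183 ]), 'ft_force': array([-0.00544409,  0.4348999 ,  0.41878168]), 'moment': array([-0.0114436 ,  0.03421122,  0.01819008]), 'width': 87.85307291573092}
```

View pics/scene0.png

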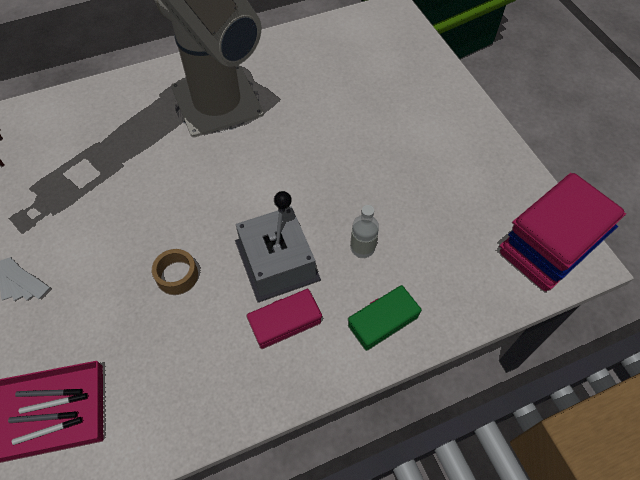

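View pics/side0.png

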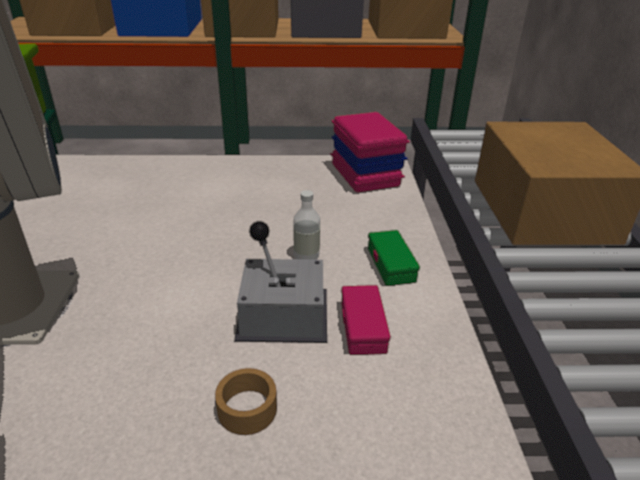

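The scene view looks back towards the robot. The knob is at scene (283,200) and side (260,231), with the console plate around (275,240) and (283,282). The bottle is at (365,235), the tape at (175,271), the pink case at (285,318) and its green look-alike at (385,317). The black knob is the only ball on a stick. Possible confusions are the pen tips at (75,400) and the dark arm cap at (240,40), and neither fits the description.

```bash
cat > meas.py <<'E'
from h import *
from scipy.optimize import least_squares
def plate(p):
    m=(abs(p[...,2]-90)<4)&(p[...,0]>300)&(p[...,0]<900)&(abs(p[...,1])<350)
    n,l,st,_=cv2.connectedComponentsWithStats(m.astype('uint8'))
    k=1+np.argmax(st[1:,4]); q=p[l==k][:,:2].astype('float32')
    return cv2.minAreaRect(q),q
def knob(ds,c):
    rays=[]
    for n,d in ds.items():
        p=pts(d); im=d['img'].max(-1)
        m=(im<60)&(p[...,2]>135)&(p[...,2]<215)&(np.hypot(p[...,0]-c[0],p[...,1]-c[1])<120)
        nn,l,st,ce=cv2.connectedComponentsWithStats(m.astype('uint8'))
        if nn<2: continue
        k=1+np.argmax(st[1:,4]); cs,_=cv2.findContours((l==k).astype('uint8'),0,1)
        (u,v),r=cv2.minEnclosingCircle(max(cs,key=len)); print(n,'knob px',u,v,r,st[k,4])
        K=d['mtx'];R=cv2.Rodrigues(np.array(d['rvec'],float))[0]
        o=-R.T@np.ravel(d['tvec']); w=R.T@np.array([(u-K[0,2])/K[0,0],(v-K[1,2])/K[1,1],1]); rays.append((o,w/np.linalg.norm(w)))
    A=sum(np.eye(3)-np.outer(w,w) for o,w in rays); b=sum((np.eye(3)-np.outer(w,w))@o for o,w in rays)
    x=np.linalg.solve(A,b); return x,[np.linalg.norm(np.cross(x-o,w)) for o,w in rays]
E
python3 - <<'E'
from meas import *
ds={n:np.load(n+'.npz') for n in('scene','side')}
for n,d in ds.items():
    (c,s,a),q=plate(pts(d)); print(n,'plate',c,s,a,len(q))
x,r=knob(ds,c); print('knob',x,r)
for n,d in ds.items():
    p=pts(d); h=cv2.cvtColor(d['img'],cv2.COLOR_RGB2HSV)
    for nm,lo,hi,zr in(('pink',(160,120,60),(179,255,255),(46,56)),('brown',(8,90,40),(22,255,220),(44,52))):
        m=(cv2.inRange(h,lo,hi)>0)&(p[...,2]>zr[0])&(p[...,2]<zr[1])&(p[...,0]>300)&(p[...,0]<900)
        nn,l,st,_=cv2.connectedComponentsWithStats(m.astype('uint8'));k=1+np.argmax(st[1:,4])
        print(n,nm,cv2.minAreaRect(p[l==k][:,:2].astype('float32')),st[k])
    # anything taller than 100 mm near the console
    m=(p[...,2]>100)&(p[...,2]<200)&(p[...,0]>400)&(p[...,0]<850)&(abs(p[...,1])<300)
    nn,l,st,_=cv2.connectedComponentsWithStats(m.astype('uint8'))
    for k in range(1,nn):
        if st[k,4]>40: print(n,'tall',st[k],np.nanmin(p[l==k],0),np.nanmax(p[l==k],0))
E
```

```text
scene plate (566.1030883789062, -29.486915588378906) (140.5203094482422, 164.1821746826172) 88.3749771118164 3091
side plate (565.2462158203125, -29.78754425048828) (146.31300354003906, 159.78192138671875) 88.05609893798828 3508
scene knob px 282.5 203.4600067138672 12.550070762634277 268
side knob px 260.0 233.5 12.175895690917969 300
knob [525.50120313  10.80425334 169.68829072] [np.float64(0.8681318489751165), np.float64(0.8681318489752237)]
scene pink ((727.3447875976562, -70.72807312011719), (79.02385711669922, 152.3451385498047), 2.4261388778686523) [ 247  289   75   55 2104]
scene brown ((513.3535766601562, -264.24468994140625), (97.70429229736328, 98.46331787109375), 81.4444351196289) [152 249  43  38 502]
scene tall [274 191  18  42 352] [506.51930821 -14.63450702 102.397727  ] [553.1535428   30.13445984 198.78498891]
scene tall [352 205  27  34 606] [588.45043957 146.54663771 100.0471967 ] [648.24296424 208.81738786 173.87209311]
side pink ((724.9299926757812, -75.76348114013672), (76.04438781738281, 149.59469604492188), 2.3188018798828125) [ 342  286   48   54 2048]
side brown ((514.2088623046875, -267.61541748046875), (95.3210220336914, 96.8825912475586), 7.265974521636963) [216 369  60  49 987]
side tall [293 190  27  37 619] [585.85571725 143.56897664 100.10491205] [645.05906175 189.37915258 171.98029859]
side tall [249 220  26  52 498] [504.3940867  -16.49467835 100.00278426] [550.89838118  22.95754333 198.8281903 ]
```

```bash
sed -i 's/p\[...,2\]>135/p[...,2]>155/' meas.py
cat > plan.py <<'E'
from meas import *
YAW=-0.03; G=np.array([565.7,-29.6]); c,s=np.cos(YAW),np.sin(YAW); RC=np.array([[c,-s],[s,c]])
def to_c(p): return RC.T@(np.asarray(p)[:2]-G)
def step(goal,z):
    """tool-frame shift (cm) and turn to console-frame goal, tool y along console y"""
    o=ctrl.get_obs(); R=cv2.Rodrigues(o['orientation'])[0]
    w=np.append(RC@np.array(goal)+G,z)
    T=np.array([[0,0,0],[0,0,0],[-1,0,0]],float); sg=np.sign(R[1,1]) 
    T[:2,1]=sg*RC[:,1]; T[:,2]=np.cross(T[:,0],T[:,1])
    print('t',o['t'],'console',to_c(o['ee_pos']).round(1),'z',o['ee_pos'][2].round(1),'F',o['ft_force'].round(1),'w',o['width'].round(1))
    print('shift cm',(R.T@(w-o['ee_pos'])/10).round(2),'turn',cv2.Rodrigues(R.T@T)[0].ravel().round(3)); return R
E
python3 - <<'E'
from plan import *
ds={n:np.load(n+'.npz') for n in('scene','side')}
x,r=knob(ds,G); print('knob',x,r,to_c(x))
print(step((-90,40),230).round(3))
d=ds['scene']; save(d,'crop1.png',(220,180,330,300),5)
E
```

```text
scene knob px 281.5 201.0 10.30786418914795 257
side knob px 259.9166564941406 232.75 11.44137954711914 295
knob [523.91455154   9.34708852 174.08479374] [np.float64(1.3628486091766023), np.float64(1.3628486091765128)] [-42.93488382  37.67618821]Traceback (most recent call last):
  File "<stdin>", line 4, in <module>
  File "plan.py", line 10, in step
    print('t',o['t'],'console',to_c(o['ee_pos']).round(1),'z',o['ee_pos'][2].round(1),'F',o['ft_force'].round(1),'w',o['width'].round(1))
                                                                                                                     ^^^^^^^^^^^^^^^^
AttributeError: 'float' object has no attribute 'round'
```

```bash
sed -i "s/o\['width'\].round(1)/round(o['width'],1)/" plan.py
python3 - <<'E'
from plan import *
print(step((-90,40),230).round(3))
d=np.load('scene.npz'); save(d,'crop1.png',(220,180,330,300),5)
E
```

```text
t 0.1 console [-310.6 -557.1] z 230.0 F [-0.   0.4  0.4] w 87.9
shift cm [  0.06 -45.45 -44.58] turn [0.422 0.    0.001]
[[-0.001  0.382 -0.924]
 [ 0.001 -0.924 -0.382]
 [-1.    -0.001 -0.   ]]
```

View pics/crop1.png

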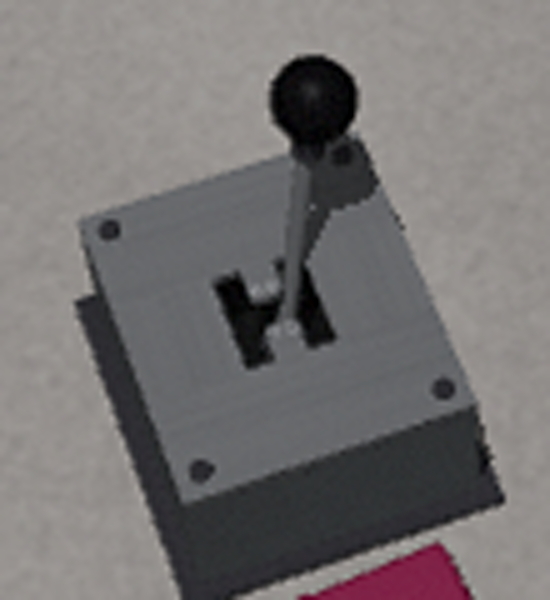

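Crop: the black ball knob is at crop (313,98), scene (282.6,199.6). Its stick enters the near-left lane of the H, which is second. I'm moving to a point behind it with the fingers shut.

Emit:
apply_moves:
  increments:
    - {"gripper": 0,"delta_pos": [0,-2.25,-2.2],"dr": [0,0,0]}
    - {"gripper": 0,"delta_pos": [0,-2.25,-2.2],"dr": [0,0,0]}
    - {"gripper": 0,"delta_pos": [0,-2.25,-2.2],"dr": [0,0,0]}
    - {"gripper": 0,"delta_pos": [0,-2.25,-2.2],"dr": [0,0,0]}
    - {"gripper": 0,"delta_pos": [0,-2.25,-2.2],"dr": [0,0,0]}

```text
t: 0.52
ee_pos: [297.5, -430.0, 230.3]
orientation: [2.007, 0.399, -2.007]
ft_force: [0.5, 0.5, 0.2]
width: 57.9
```

Emit:
apply_moves:
  increments:
    - {"gripper": 0,"delta_pos": [0,-2.25,-2.2],"dr": [0,0,0]}
    - {"gripper": 0,"delta_pos": [0,-2.25,-2.2],"dr": [0,0,0]}
    - {"gripper": 0,"delta_pos": [0,-2.25,-2.2],"dr": [0,0,0]}
    - {"gripper": 0,"delta_pos": [0,-2.25,-2.2],"dr": [0,0,0]}
    - {"gripper": 0,"delta_pos": [0,-2.25,-2.2],"dr": [0,0,0]}

```text
t: 0.93
ee_pos: [356.2, -284.1, 230.5]
orientation: [2.007, 0.398, -2.007]
ft_force: [0.8, -0.5, -0.0]
width: 24.6
```

Emit:
apply_moves:
  increments:
    - {"gripper": 0,"delta_pos": [0,-2.25,-2.2],"dr": [0,0,0]}
    - {"gripper": 0,"delta_pos": [0,-2.25,-2.2],"dr": [0,0,0]}
    - {"gripper": 0,"delta_pos": [0,-2.25,-2.2],"dr": [0,0,0]}
    - {"gripper": 0,"delta_pos": [0,-2.25,-2.2],"dr": [0,0,0]}
    - {"gripper": 0,"delta_pos": [0,-2.25,-2.2],"dr": [0,0,0]}

```text
t: 1.35
ee_pos: [414.9, -138.1, 230.6]
orientation: [2.006, 0.398, -2.007]
ft_force: [0.5, 0.4, -0.1]
width: 0.7
```

Emit:
apply_moves:
  increments:
    - {"gripper": 0,"delta_pos": [0,-2.25,-2.2],"dr": [0,0,0]}
    - {"gripper": 0,"delta_pos": [0,-2.25,-2.2],"dr": [0,0,0]}
    - {"gripper": 0,"delta_pos": [0,-2.25,-2.2],"dr": [0,0,0]}
    - {"gripper": 0,"delta_pos": [0,-2.0,-2.0],"dr": [0,0,0]}
    - {"gripper": 0,"delta_pos": [0,-2.0,-2.0],"dr": [0,0,0]}

```text
t: 1.77
ee_pos: [471.8, 1.7, 230.5]
orientation: [2.006, 0.399, -2.007]
ft_force: [-0.3, -0.7, -0.7]
width: 0.4
```

Emit:
apply_moves:
  increments:
    - {"gripper": 0,"delta_pos": [0,0,0],"dr": [0.085,0,0]}
    - {"gripper": 0,"delta_pos": [0,0,0],"dr": [0.085,0,0]}
    - {"gripper": 0,"delta_pos": [0,0,0],"dr": [0.085,0,0]}
    - {"gripper": 0,"delta_pos": [0,0,0],"dr": [0.085,0,0]}
    - {"gripper": 0,"delta_pos": [0,0,0],"dr": [0.082,0,0]}

```text
t: 2.18
ee_pos: [471.4, 0.3, 230.4]
orientation: [-2.203, 0.038, 2.205]
ft_force: [0.3, -0.7, -0.3]
width: 0.5
```

```bash
python3 -c "
from plan import *
print(step((-90,40),170).round(3))"
```

```text
t 2.1833 console [-95.1  27.1] z 230.4 F [ 0.3 -0.7 -0.3] w 0.5
shift cm [ 6.04 -1.29 -0.51] turn [-0.004  0.001 -0.   ]
[[-0.001 -0.034 -0.999]
 [-0.    -0.999  0.034]
 [-1.     0.     0.001]]
```

Emit:
apply_moves:
  increments:
    - {"gripper": 0,"delta_pos": [1.5,-0.4,0],"dr": [0,0,0]}
    - {"gripper": 0,"delta_pos": [1.5,-0.4,0],"dr": [0,0,0]}
    - {"gripper": 0,"delta_pos": [1.5,-0.3,0],"dr": [0,0,0]}
    - {"gripper": 0,"delta_pos": [1.5,0,0],"dr": [0,0,0]}
    - {"gripper": 0,"delta_pos": [0.2,0,0],"dr": [0,0,0]}

```text
t: 2.6
ee_pos: [470.3, 11.3, 166.4]
orientation: [-2.202, 0.033, 2.211]
ft_force: [-1.1, 0.5, 0.5]
width: 0.6
```

Emit:
apply_moves:
  increments:
    - {"gripper": 0,"delta_pos": [0,0,-0.7],"dr": [0,0,0]}
    - {"gripper": 0,"delta_pos": [0,0,-0.7],"dr": [0,0,0]}
    - {"gripper": 0,"delta_pos": [0,0,-0.6],"dr": [0,0,0]}
    - {"gripper": 0,"delta_pos": [0,0,-0.5],"dr": [0,0,0]}
    - {"gripper": 0,"delta_pos": [0,0,-0.5],"dr": [0,0,0]}

```text
t: 3.02
ee_pos: [502.6, 10.2, 169.3]
orientation: [-2.206, 0.033, 2.206]
ft_force: [-2.9, 1.1, 2.6]
width: 0.4
```

Emit:
apply_moves:
  increments:
    - {"gripper": 0,"delta_pos": [0,0,-0.4],"dr": [0,0,0]}
    - {"gripper": 0,"delta_pos": [0,0,-0.4],"dr": [0,0,0]}
    - {"gripper": 0,"delta_pos": [0,0,-0.4],"dr": [0,0,0]}
    - {"gripper": 0,"delta_pos": [0,0,-0.4],"dr": [0,0,0]}
    - {"gripper": 0,"delta_pos": [0,0,0],"dr": [0,0,0]}

```text
t: 3.43
ee_pos: [519.0, 9.7, 168.8]
orientation: [-2.207, 0.033, 2.205]
ft_force: [-1.8, -0.7, 0.3]
width: 0.3
```

Run:
```python
from plan import *
step((-30,42),168)
ds={n:grab(n) for n in('scene','side')}
try:
    x,r=knob(ds,G); print('knob',x,r,to_c(x))
except Exception as e: print(e)
save(ds['side'],'s2.png',(200,180,360,350),4)
```

```text
t 3.4333 console [-47.9  37.9] z 168.8 F [-1.8 -0.7  0.3] w 0.3
shift cm [ 0.08 -0.41 -1.79] turn [-0.    -0.001 -0.   ]
scene knob px 283.6363525390625 205.0 13.213231086730957 360
side knob px 266.1111145019531 231.19444274902344 16.12616729736328 433
knob [536.59058551   9.63390366 176.78550531] [np.float64(0.5004038521675855), np.float64(0.5004038521675152)] [-30.27315681  38.34309828]
```

View pics/s2.png

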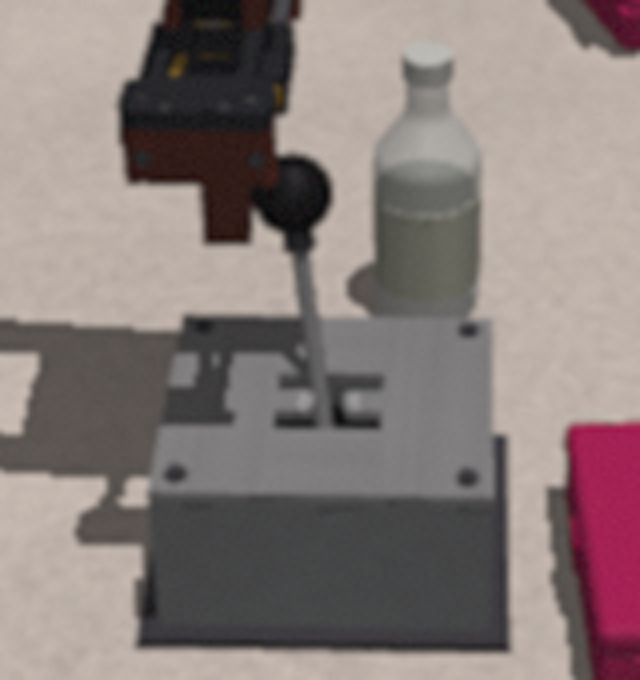

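The side crop shows the knob at crop (293,192), side px (273,228), with the finger just behind it and the stick still in the left lane moving towards the middle. The wider finger block is close to the knob's top, so I'll work about 10 mm higher.

```bash
cat >> plan.py <<'E'
def knobpix(d,u,v):
    "ray through pixel cut with the 150 mm sphere about the pivot -> console x,y,z and leans"
    K=d['mtx'];R=cv2.Rodrigues(np.array(d['rvec'],float))[0];o=-R.T@np.ravel(d['tvec'])
    w=R.T@np.array([(u-K[0,2])/K[0,0],(v-K[1,2])/K[1,1],1]);w/=np.linalg.norm(w)
    q=o-np.append(G,40);b=q@w;D=b*b-q@q+150**2
    print('miss',D)
    for s in(-1,1):
        p=o+w*(-b+s*np.sqrt(max(D,0)));x=np.append(to_c(p),p[2]);print(x.round(1),'fore~',np.arcsin(x[0]/150).round(3),'left~',np.arcsin(x[1]/150).round(3))
E
python3 -c "
from plan import *
knobpix(np.load('side.npz'),260,230.7);knobpix(grab('side'),273.3,228)"
```

```text
miss 1887.0207946358714
[-41.1  33.9 180.2] fore~ -0.277 left~ 0.228
[-50.1 106.4 133.1] fore~ -0.341 left~ 0.788
miss 2001.3549295444973
[-15.8  37.8 184.3] fore~ -0.105 left~ 0.255
[-22.8 112.9 136.1] fore~ -0.153 left~ 0.852
```

Emit:
apply_moves:
  increments:
    - {"gripper": 0,"delta_pos": [0,0,0.5],"dr": [0,0,0]}
    - {"gripper": 0,"delta_pos": [-0.5,0,0],"dr": [0,0,0]}
    - {"gripper": 0,"delta_pos": [-0.6,0,0],"dr": [0,0,0]}
    - {"gripper": 0,"delta_pos": [0,-0.3,-0.5],"dr": [0,0,0]}
    - {"gripper": 0,"delta_pos": [0,0,-0.4],"dr": [0,0,0]}

```text
t: 4.0
ee_pos: [522.8, 13.0, 180.5]
orientation: [-2.207, 0.033, 2.205]
ft_force: [-3.0, 0.4, 1.6]
width: 0.7
```

Emit:
apply_moves:
  increments:
    - {"gripper": 0,"delta_pos": [0,0,-0.3],"dr": [0,0,0]}
    - {"gripper": 0,"delta_pos": [0,0,-0.3],"dr": [0,0,0]}
    - {"gripper": 0,"delta_pos": [0,0,-0.3],"dr": [0,0,0]}
    - {"gripper": 0,"delta_pos": [0,0,0],"dr": [0,0,0]}
    - {"gripper": 0,"delta_pos": [0,0,0],"dr": [0,0,0]}

```text
t: 4.42
ee_pos: [531.3, 12.3, 179.4]
orientation: [-2.206, 0.033, 2.206]
ft_force: [-0.9, -0.4, -0.1]
width: 0.5
```

Run:
```python
from plan import *
step((-30,42),180)
d=grab('side');e=grab('scene')
a=lambda d,b:cv2.resize(d['img'][b[1]:b[3],b[0]:b[2],::-1],None,fx=4,fy=4,interpolation=cv2.INTER_CUBIC)
cv2.imwrite('pics/s3.png',np.hstack([a(d,(230,195,330,315)),a(e,(230,175,330,295))]))
```

```text
t 4.4167 console [-35.7  40.9] z 179.4 F [-0.9 -0.4 -0.1] w 0.5
shift cm [-0.06 -0.11 -0.57] turn [-0.  0. -0.]
```

View pics/s3.png

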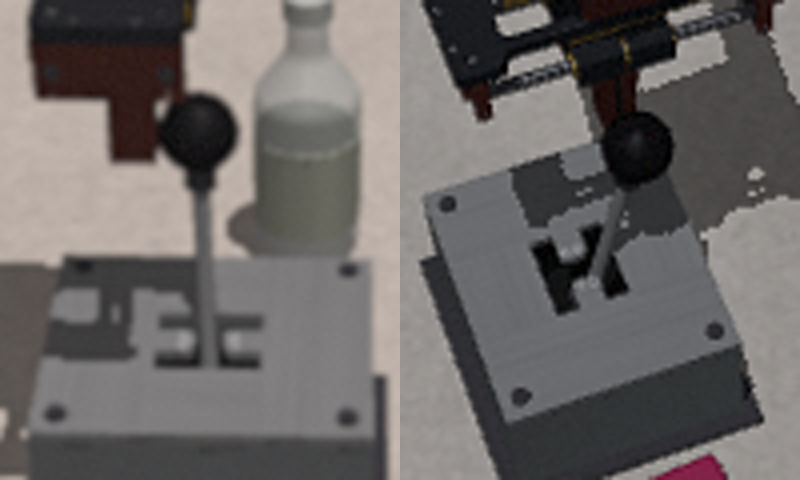

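The knob is now at side px (279.8,227.8) and scene px (289.5,212). The stick looks almost level with the cross channel.

```bash
python3 -c "
from plan import *
knobpix(np.load('side.npz'),279.75,227.75);knobpix(np.load('scene.npz'),289.5,212)"
```

```text
miss 2137.967364054406
[ -3.4  37.7 185.1] fore~ -0.022 left~ 0.254
[ -9.5 115.4 135.3] fore~ -0.063 left~ 0.878
miss 12193.402550927363
[ -4.3  43.  183.6] fore~ -0.029 left~ 0.291
[-122.1   77.4    0. ] fore~ -0.951 left~ 0.542
```

Emit:
apply_moves:
  increments:
    - {"gripper": 0,"delta_pos": [0,0,-0.2],"dr": [0,0,0]}
    - {"gripper": 0,"delta_pos": [0,0,-0.2],"dr": [0,0,0]}
    - {"gripper": 0,"delta_pos": [0,0,0],"dr": [0,0,0]}
    - {"gripper": 0,"delta_pos": [0,0,0],"dr": [0,0,0]}
    - {"gripper": 0,"delta_pos": [0,0,0.5],"dr": [0,0,0]}

```text
t: 4.93
ee_pos: [531.0, 12.3, 179.8]
orientation: [-2.208, 0.033, 2.205]
ft_force: [-0.1, -0.8, -0.3]
width: 0.7
```

Emit:
apply_moves:
  increments:
    - {"gripper": 0,"delta_pos": [0,0,1.5],"dr": [0,0,0]}
    - {"gripper": 0,"delta_pos": [0,0,1.5],"dr": [0,0,0]}
    - {"gripper": 0,"delta_pos": [0,-1.5,0],"dr": [0,0,0]}
    - {"gripper": 0,"delta_pos": [0,-1.5,0],"dr": [0,0,0]}
    - {"gripper": 0,"delta_pos": [0,-1.5,0],"dr": [0,0,0]}

```text
t: 5.35
ee_pos: [501.2, 58.6, 179.9]
orientation: [-2.207, 0.034, 2.205]
ft_force: [0.5, 0.1, -0.7]
width: 0.2
```

Emit:
apply_moves:
  increments:
    - {"gripper": 0,"delta_pos": [0,-1.5,0],"dr": [0,0,0]}
    - {"gripper": 0,"delta_pos": [0,0,0],"dr": [0,0,0]}
    - {"gripper": 0,"delta_pos": [0,0,0],"dr": [0,0,0]}
    - {"gripper": 0,"delta_pos": [0,0,0],"dr": [0,0,0]}
    - {"gripper": 0,"delta_pos": [0,0,0],"dr": [0,0,0]}

```text
t: 5.77
ee_pos: [501.9, 72.6, 179.7]
orientation: [-2.206, 0.034, 2.206]
ft_force: [-0.3, -0.2, -0.0]
width: 0.7
```

Run:
```python
from plan import *
step((0,95),180)
ds={n:grab(n) for n in('scene','side')}
x,r=knob(ds,G); print('knob',x,r,to_c(x))
```

```text
t 5.7667 console [-66.9 100.3] z 179.7 F [-0.3 -0.2 -0. ] w 0.7
shift cm [-0.03  0.52 -6.69] turn [-0.001 -0.    -0.   ]
scene knob px 289.0 213.5 9.962529182434082 271
side knob px 281.4210510253906 230.86842346191406 12.145487785339355 301
knob [564.67423728  11.3266546  177.70182281] [np.float64(2.2483708492337757), np.float64(2.2483708492339267)] [-2.25291664 40.87747072]
```

Emit:
apply_moves:
  increments:
    - {"gripper": 0,"delta_pos": [0,0,-1.7],"dr": [0,0,0]}
    - {"gripper": 0,"delta_pos": [0,0,-1.7],"dr": [0,0,0]}
    - {"gripper": 0,"delta_pos": [0,0,-1.7],"dr": [0,0,0]}
    - {"gripper": 0,"delta_pos": [0,0,-1.6],"dr": [0,0,0]}
    - {"gripper": 0,"delta_pos": [0,0,0],"dr": [0,0,0]}

```text
t: 6.28
ee_pos: [571.7, 70.7, 179.9]
orientation: [-2.209, 0.034, 2.203]
ft_force: [0.1, -0.2, -0.3]
width: 0.5
```

Emit:
apply_moves:
  increments:
    - {"gripper": 0,"delta_pos": [0,0.9,0],"dr": [0,0,0]}
    - {"gripper": 0,"delta_pos": [0,0.7,0],"dr": [0,0,0]}
    - {"gripper": 0,"delta_pos": [0,0.5,0],"dr": [0,0,0]}
    - {"gripper": 0,"delta_pos": [0,0.5,0],"dr": [0,0,0]}
    - {"gripper": 0,"delta_pos": [0,0.5,0],"dr": [0,0,0]}

```text
t: 6.7
ee_pos: [567.5, 39.7, 179.9]
orientation: [-2.206, 0.033, 2.206]
ft_force: [0.4, 2.2, 2.9]
width: 0.2
```

Emit:
apply_moves:
  increments:
    - {"gripper": 0,"delta_pos": [0,0.5,0],"dr": [0,0,0]}
    - {"gripper": 0,"delta_pos": [0,0.5,0],"dr": [0,0,0]}
    - {"gripper": 0,"delta_pos": [0,0.5,0],"dr": [0,0,0]}
    - {"gripper": 0,"delta_pos": [0,0.5,0],"dr": [0,0,0]}
    - {"gripper": 0,"delta_pos": [0,0.5,0],"dr": [0,0,0]}

```text
t: 7.12
ee_pos: [567.3, 14.9, 179.7]
orientation: [-2.206, 0.033, 2.206]
ft_force: [-0.0, 2.6, 1.7]
width: 0.8
```

Run:
```python
from plan import *
step((0,-9.5),180)
d=grab('side');e=grab('scene')
a=lambda d,b:cv2.resize(d['img'][b[1]:b[3],b[0]:b[2],::-1],None,fx=4,fy=4,interpolation=cv2.INTER_CUBIC)
cv2.imwrite('pics/s4.png',np.hstack([a(d,(230,195,330,315)),a(e,(230,175,330,295))]))
```

```text
t 7.1167 console [ 0.2 44.5] z 179.7 F [-0.   2.6  1.7] w 0.8
shift cm [-0.03  5.4   0.02] turn [-0. -0.  0.]
```

View pics/s4.png

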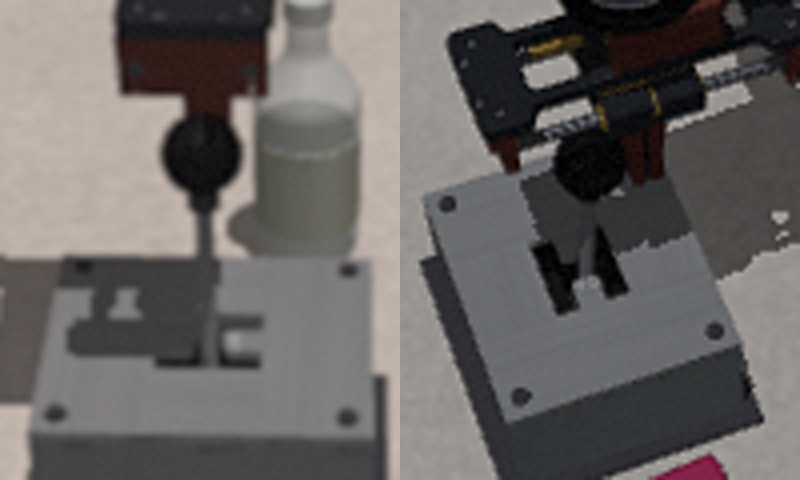

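The crossing is under way: the knob is at side crop (201,153) and scene crop (590,165), and the stick is inside the channel. I'll carry on to the right.

Emit:
apply_moves:
  increments:
    - {"gripper": 0,"delta_pos": [0,0.5,0],"dr": [0,0,0]}
    - {"gripper": 0,"delta_pos": [0,0.5,0],"dr": [0,0,0]}
    - {"gripper": 0,"delta_pos": [0,0.5,0],"dr": [0,0,0]}
    - {"gripper": 0,"delta_pos": [0,0.5,0],"dr": [0,0,0]}
    - {"gripper": 0,"delta_pos": [0,0.5,0],"dr": [0,0,0]}

```text
t: 7.63
ee_pos: [566.4, -10.3, 179.6]
orientation: [-2.206, 0.033, 2.206]
ft_force: [0.1, 1.1, 1.1]
width: 0.4
```

Emit:
apply_moves:
  increments:
    - {"gripper": 0,"delta_pos": [0,0.5,0],"dr": [0,0,0]}
    - {"gripper": 0,"delta_pos": [0,0.5,0],"dr": [0,0,0]}
    - {"gripper": 0,"delta_pos": [0,0.5,0],"dr": [0,0,0]}
    - {"gripper": 0,"delta_pos": [0,0.4,0],"dr": [0,0,0]}
    - {"gripper": 0,"delta_pos": [0,0.3,0],"dr": [0,0,0]}

```text
t: 8.05
ee_pos: [565.6, -32.3, 179.5]
orientation: [-2.206, 0.034, 2.207]
ft_force: [-0.2, 0.7, -0.6]
width: 0.3
```

Emit:
apply_moves:
  increments:
    - {"gripper": 0,"delta_pos": [0,0.2,0],"dr": [0,0,0]}
    - {"gripper": 0,"delta_pos": [0,0.2,0],"dr": [0,0,0]}
    - {"gripper": 0,"delta_pos": [0,0.1,0],"dr": [0,0,0]}
    - {"gripper": 0,"delta_pos": [0,0,0],"dr": [0,0,0]}
    - {"gripper": 0,"delta_pos": [0,0,0],"dr": [0,0,0]}

```text
t: 8.47
ee_pos: [565.6, -36.7, 179.7]
orientation: [-2.206, 0.033, 2.206]
ft_force: [-1.1, 0.4, -0.7]
width: 0.7
```

```bash
python3 -c "
from plan import *
step((0,-9.5),180)"
```

```text
t 8.4667 console [ 0.1 -7.1] z 179.7 F [-1.1  0.4 -0.7] w 0.7
shift cm [-0.03  0.24  0.01] turn [-0.  0. -0.]
```

Emit:
apply_moves:
  increments:
    - {"gripper": 0,"delta_pos": [0,0.2,0],"dr": [0,0,0]}
    - {"gripper": 0,"delta_pos": [0,0.1,0],"dr": [0,0,0]}
    - {"gripper": 0,"delta_pos": [0,0.1,0],"dr": [0,0,0]}
    - {"gripper": 0,"delta_pos": [0,0,0],"dr": [0,0,0]}
    - {"gripper": 0,"delta_pos": [0,0,0],"dr": [0,0,0]}

```text
t: 8.88
ee_pos: [565.5, -40.8, 179.7]
orientation: [-2.206, 0.033, 2.206]
ft_force: [-0.9, -0.1, -0.7]
width: 0.3
```

Run:
```python
from plan import *
step((0,-9.5),180)
ds={n:grab(n) for n in('scene','side')}
x,r=knob(ds,G); print('knob',x,r,to_c(x))
```

```text
t 8.8833 console [  0.2 -11.2] z 179.7 F [-0.9 -0.1 -0.7] w 0.3
shift cm [-0.03 -0.17  0.02] turn [-0. -0. -0.]
scene knob px 257.5 221.5 14.57748031616211 377
side knob px 279.5 250.3518524169922 14.089881896972656 403
knob [562.45299604 -60.37953348 183.21498832] [np.float64(3.6252533776781846), np.float64(3.6252533776781473)] [ -2.32229542 -30.86307924]
```

Run:
```python
from plan import *
d=np.load('side.npz');e=np.load('scene.npz')
a=lambda d,b:cv2.resize(d['img'][b[1]:b[3],b[0]:b[2],::-1],None,fx=4,fy=4,interpolation=cv2.INTER_CUBIC)
cv2.imwrite('pics/s5.png',np.hstack([a(d,(230,195,330,315)),a(e,(230,175,330,295))]))
```

```text
(no output)
```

View pics/s5.png

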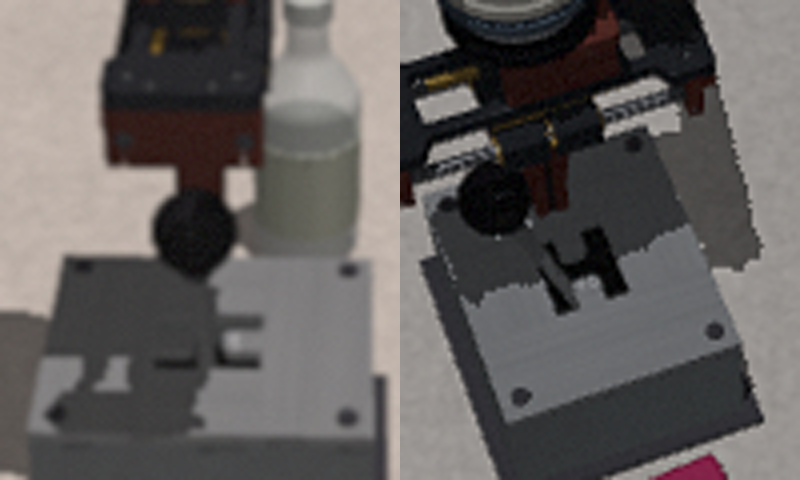

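The knob is now on the right, at side px (278.8,253) and scene px (253.3,224.5). The stick is at the right lane.

```bash
python3 -c "
from plan import *
knobpix(np.load('side.npz'),278.75,253);knobpix(np.load('scene.npz'),253.25,224.5)"
```

```text
miss 14019.493093791185
[ -0.  -43.5 183.5] fore~ -0.0 left~ -0.294
[-16.1 149.   46.6] fore~ -0.107 left~ 1.455
miss 15335.099219691008
[ -1.7 -40.5 184.4] fore~ -0.011 left~ -0.273
[-134.6  -18.9  -23.4] fore~ -1.114 left~ -0.126
```

Emit:
apply_moves:
  increments:
    - {"gripper": 0,"delta_pos": [0,-1.2,0],"dr": [0,0,0]}
    - {"gripper": 0,"delta_pos": [0,-0.3,1.0],"dr": [0,0,0]}
    - {"gripper": 0,"delta_pos": [0,0,1.8],"dr": [0,0,0]}
    - {"gripper": 0,"delta_pos": [0,0,1.8],"dr": [0,0,0]}
    - {"gripper": 0,"delta_pos": [0,0,1.8],"dr": [0,0,0]}

```text
t: 9.4
ee_pos: [500.5, -23.1, 179.6]
orientation: [-2.206, 0.032, 2.207]
ft_force: [0.2, -0.1, 0.2]
width: 0.5
```

Emit:
apply_moves:
  increments:
    - {"gripper": 0,"delta_pos": [0,1.0,0],"dr": [0,0,0]}
    - {"gripper": 0,"delta_pos": [0,1.4,0],"dr": [0,0,0]}
    - {"gripper": 0,"delta_pos": [0.4,1.4,0],"dr": [0,0,0]}
    - {"gripper": 0,"delta_pos": [0.4,0.8,0],"dr": [0,0,0]}
    - {"gripper": 0,"delta_pos": [0,0,0],"dr": [0,0,0]}

```text
t: 9.82
ee_pos: [500.5, -70.9, 171.2]
orientation: [-2.205, 0.035, 2.206]
ft_force: [0.4, 0.1, -1.1]
width: 0.3
```

Run:
```python
from plan import *
step((-35,-42),174)
ds={n:grab(n) for n in('scene','side')}
x,r=knob(ds,G); print('knob',x,r,to_c(x))
```

```text
t 9.8167 console [-63.9 -43.3] z 171.2 F [ 0.4  0.1 -1.1] w 0.3
shift cm [-0.28 -0.13 -2.89] turn [-0.002  0.    -0.   ]
scene knob px 253.25540161132812 224.62950134277344 9.621766090393066 273
side knob px 278.2365417480469 253.3922119140625 10.753460884094238 330
knob [562.44749194 -70.20561416 181.46235124] [np.float64(1.067712909859621), np.float64(1.0677129098595517)] [ -2.03305883 -40.68490361]
```

Emit:
apply_moves:
  increments:
    - {"gripper": 0,"delta_pos": [-0.3,0,-0.8],"dr": [0,0,0]}
    - {"gripper": 0,"delta_pos": [0,0,-0.8],"dr": [0,0,0]}
    - {"gripper": 0,"delta_pos": [0,0,-0.6],"dr": [0,0,0]}
    - {"gripper": 0,"delta_pos": [0,0,-0.5],"dr": [0,0,0]}
    - {"gripper": 0,"delta_pos": [0,0,-0.5],"dr": [0,0,0]}

```text
t: 10.33
ee_pos: [533.4, -70.5, 174.7]
orientation: [-2.207, 0.033, 2.206]
ft_force: [-1.7, -0.4, 1.3]
width: 0.2
```

Emit:
apply_moves:
  increments:
    - {"gripper": 0,"delta_pos": [0,0,-0.5],"dr": [0,0,0]}
    - {"gripper": 0,"delta_pos": [0,0,-0.5],"dr": [0,0,0]}
    - {"gripper": 0,"delta_pos": [0,0,-0.5],"dr": [0,0,0]}
    - {"gripper": 0,"delta_pos": [0,0,-0.5],"dr": [0,0,0]}
    - {"gripper": 0,"delta_pos": [0,0,-0.5],"dr": [0,0,0]}

```text
t: 10.75
ee_pos: [558.0, -71.5, 174.6]
orientation: [-2.206, 0.033, 2.206]
ft_force: [-0.9, 1.8, 1.2]
width: 0.7
```

Emit:
apply_moves:
  increments:
    - {"gripper": 0,"delta_pos": [0,0,-0.5],"dr": [0,0,0]}
    - {"gripper": 0,"delta_pos": [0,0,-0.5],"dr": [0,0,0]}
    - {"gripper": 0,"delta_pos": [0,0,-0.5],"dr": [0,0,0]}
    - {"gripper": 0,"delta_pos": [0,0,-0.4],"dr": [0,0,0]}
    - {"gripper": 0,"delta_pos": [0,0,-0.3],"dr": [0,0,0]}

```text
t: 11.17
ee_pos: [580.1, -72.2, 174.6]
orientation: [-2.206, 0.033, 2.206]
ft_force: [-1.0, -0.2, -0.1]
width: 0.9
```

Run:
```python
from plan import *
step((23,-40),174)
ds={n:grab(n) for n in('scene','side')}
x,r=knob(ds,G); print('knob',x,r,to_c(x))
```

```text
t 11.1667 console [ 15.6 -42.1] z 174.6 F [-1.  -0.2 -0.1] w 0.9
shift cm [ 0.06 -0.21 -0.74] turn [-0.  0.  0.]
scene knob px 257.837890625 239.73890686035156 13.908093452453613 367
side knob px 297.9661560058594 257.3721923828125 17.58611297607422 477
knob [597.84184677 -73.23574063 174.68693221] [np.float64(1.0523685581594726), np.float64(1.0523685581592779)] [ 33.43625989 -42.65199525]
```

Moving smoothly. I'll push on until the hard stop shows in the force.

Emit:
apply_moves:
  increments:
    - {"gripper": 0,"delta_pos": [0,0,-0.2],"dr": [0,0,0]}
    - {"gripper": 0,"delta_pos": [0,0,-0.2],"dr": [0,0,0]}
    - {"gripper": 0,"delta_pos": [0,0,-0.2],"dr": [0,0,0]}
    - {"gripper": 0,"delta_pos": [0,0,-0.1],"dr": [0,0,0]}
    - {"gripper": 0,"delta_pos": [0,0,0],"dr": [0,0,0]}

```text
t: 11.68
ee_pos: [586.8, -72.4, 174.7]
orientation: [-2.206, 0.033, 2.206]
ft_force: [-1.3, -0.5, -0.4]
width: 0.4
```

Emit:
apply_moves:
  increments:
    - {"gripper": 0,"delta_pos": [0,0,-0.1],"dr": [0,0,0]}
    - {"gripper": 0,"delta_pos": [0,0,0],"dr": [0,0,0]}
    - {"gripper": 0,"delta_pos": [0,0,-0.1],"dr": [0,0,0]}
    - {"gripper": 0,"delta_pos": [0,0,0],"dr": [0,0,0]}
    - {"gripper": 0,"delta_pos": [0,0,0],"dr": [0,0,0]}

```text
t: 12.1
ee_pos: [588.4, -72.4, 174.6]
orientation: [-2.206, 0.033, 2.207]
ft_force: [-2.3, 0.1, -1.2]
width: 0.3
```

Emit:
apply_moves:
  increments:
    - {"gripper": 0,"delta_pos": [0,0,-0.1],"dr": [0,0,0]}
    - {"gripper": 0,"delta_pos": [0,0,0],"dr": [0,0,0]}
    - {"gripper": 0,"delta_pos": [0,0,0],"dr": [0,0,0]}
    - {"gripper": 0,"delta_pos": [0,0,0],"dr": [0,0,0]}
    - {"gripper": 0,"delta_pos": [0,0,0],"dr": [0,0,0]}

```text
t: 12.52
ee_pos: [589.2, -72.4, 174.5]
orientation: [-2.205, 0.033, 2.207]
ft_force: [-3.2, 0.1, -1.2]
width: 0.5
```

Emit:
apply_moves:
  increments:
    - {"gripper": 0,"delta_pos": [0,0,-0.1],"dr": [0,0,0]}
    - {"gripper": 0,"delta_pos": [0,0,-0.1],"dr": [0,0,0]}
    - {"gripper": 0,"delta_pos": [0,0,0],"dr": [0,0,0]}
    - {"gripper": 0,"delta_pos": [0,0,0],"dr": [0,0,0]}
    - {"gripper": 0,"delta_pos": [0,0,0],"dr": [0,0,0]}

```text
t: 12.93
ee_pos: [590.8, -72.4, 174.2]
orientation: [-2.204, 0.033, 2.208]
ft_force: [-5.0, 0.4, -2.4]
width: 0.1
```

Emit:
apply_moves:
  increments:
    - {"gripper": 0,"delta_pos": [0,0,-0.1],"dr": [0,0,0]}
    - {"gripper": 0,"delta_pos": [0,0,-0.1],"dr": [0,0,0]}
    - {"gripper": 0,"delta_pos": [0,0,0],"dr": [0,0,0]}
    - {"gripper": 0,"delta_pos": [0,0,0],"dr": [0,0,0]}
    - {"gripper": 0,"delta_pos": [0,0,0],"dr": [0,0,0]}

```text
t: 13.35
ee_pos: [592.1, -72.3, 173.9]
orientation: [-2.202, 0.033, 2.21]
ft_force: [-6.5, 1.4, -2.7]
width: 0.8
```

The force is climbing steadily and the tool is starting to tilt, so the lever is on its stop. I'm backing off, lifting clear, and checking.

Emit:
apply_moves:
  increments:
    - {"gripper": 0,"delta_pos": [0,0,1.0],"dr": [0,0,0]}
    - {"gripper": 0,"delta_pos": [0,0,2.0],"dr": [0,0,0]}
    - {"gripper": 0,"delta_pos": [0,0,2.5],"dr": [0,0,0]}
    - {"gripper": 0,"delta_pos": [0,0,2.5],"dr": [0,0,0]}
    - {"gripper": 0,"delta_pos": [0,0,2.5],"dr": [0,0,0]}

```text
t: 13.77
ee_pos: [489.0, -69.6, 175.5]
orientation: [-2.211, 0.034, 2.202]
ft_force: [0.0, -0.8, -0.5]
width: 0.8
```

Emit:
apply_moves:
  increments:
    - {"gripper": 0,"delta_pos": [-2.5,0,0],"dr": [0,0,0]}
    - {"gripper": 0,"delta_pos": [-2.5,0,0],"dr": [0,0,0]}
    - {"gripper": 0,"delta_pos": [-2.5,0,0],"dr": [0,0,0]}
    - {"gripper": 0,"delta_pos": [0,0,0],"dr": [0,0,0]}
    - {"gripper": 0,"delta_pos": [0,0,0],"dr": [0,0,0]}

```text
t: 14.18
ee_pos: [490.5, -69.8, 251.8]
orientation: [-2.214, 0.035, 2.199]
ft_force: [-0.7, 0.3, -0.1]
width: 0.6
```

Run:
```python
from plan import *
step((-70,-40),250)
ds={n:grab(n) for n in('scene','side')}
x,r=knob(ds,G); print('knob',x,r,to_c(x))
for n,d in ds.items():
    p=pts(d); h=cv2.cvtColor(d['img'],cv2.COLOR_RGB2HSV)
    for nm,lo,hi,zr in(('pink',(160,120,60),(179,255,255),(46,56)),('brown',(8,90,40),(22,255,220),(44,52))):
        m=(cv2.inRange(h,lo,hi)>0)&(p[...,2]>zr[0])&(p[...,2]<zr[1])&(p[...,0]>300)&(p[...,0]<900)
        nn,l,st,_=cv2.connectedComponentsWithStats(m.astype('uint8'));k=1+np.argmax(st[1:,4])
        print(n,nm,cv2.minAreaRect(p[l==k][:,:2].astype('float32'))[0],st[k])
a=lambda d,b:cv2.resize(d['img'][b[1]:b[3],b[0]:b[2],::-1],None,fx=3,fy=3,interpolation=cv2.INTER_CUBIC)
cv2.imwrite('pics/s6.png',np.hstack([a(ds['side'],(230,185,360,325)),a(ds['scene'],(230,185,360,325))]))
```

```text
t 14.1833 console [-74.  -42.4] z 251.8 F [-0.7  0.3 -0.1] w 0.6
shift cm [ 0.19 -0.24 -0.4 ] turn [-0.    -0.007 -0.001]
scene knob px 262.76416015625 246.85848999023438 9.310271263122559 276
side knob px 308.29998779296875 256.20001220703125 10.822778701782227 343
knob [617.06831772 -69.20103897 173.74332378] [np.float64(0.3164139593120695), np.float64(0.3164139593121586)] [ 52.53305668 -38.04240146]
scene pink (726.7968139648438, -70.55158233642578) [ 247  289   75   55 2096]
scene brown (513.8893432617188, -264.07916259765625) [152 249  43  39 512]
side pink (724.86328125, -75.4752426147461) [ 342  286   48   54 2038]
side brown (514.2929077148438, -267.93780517578125) [216 369  60  49 988]
```

View pics/s6.png

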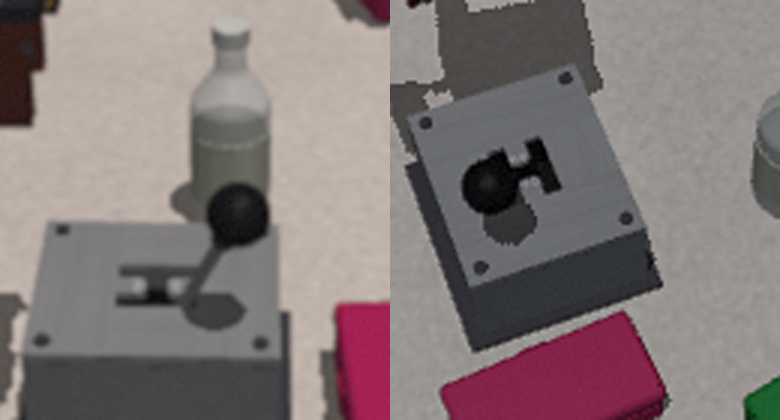

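The lever leans into the far-right slot, with the knob at side crop (238,213) and scene crop (490,185). It measures (52.5, -38, 174) mm, against (53, -40, 174) for home. The hand is clear.

```bash
python3 -c "
from h import *
d=grab('side');p=pts(d);m=(p[...,2]>100)&(p[...,2]<175)&(p[...,0]>560)&(p[...,0]<700)&(p[...,1]>120)&(p[...,1]<250)
print('bottle',np.nanmin(p[m],0),np.nanmax(p[m],0)); print(ctrl.close_job())"
```

```text
bottle [585.88378212 143.22540109 100.25817889] [645.07856641 189.58348456 172.48099038]
the job is handed in; nothing more can be done
None
```

The lever is home in third, and I handed the job in at about 14 s of the 48 s allowed. I used only the outside of the shut fingers. They pushed the knob forward out of second into the middle channel, across to the right-hand stop, then forward into third.

**Lever:** the knob measured (52.5, -38, 174) mm in the console axes. Fully home is about (53, -40, 174).

**Stop:** on the last push the force rose steadily to about 6.5 N and the tool began to tilt slightly. I took that as the hard stop and backed off.

**Other objects:** the bottle, tape roll and pink case measured within 1 mm of where they stood at the start.

**Hand:** it ended about 75 mm behind the gate centre and raised, reading about zero force.

**Checks that disagreed:** while the fingers touched the knob, the automatic knob reading picked up the dark gripper and was several mm off, up to about 10 mm. For most of those moments I picked the knob's pixel by eye or measured again after backing off. At the right-hand stop the sideways force stayed within noise, so I confirmed that position from the pictures.

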